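Build up the bearing cleaning set

ROBOT

A 6-joint arm with a two-finger parallel gripper is mounted at the origin on the work surface. World frame = base frame: x ahead of the robot, y to its left, z up, the work surface at z = 0. Lengths are in m, angles in rad, forces in N, time in s.
With the tool pointing down it reaches from about 0.3 to 0.85 m from the base axis. Payload 4.2 kg.
Tool frame: the origin (TCP) lies midway between the tips of the shut fingers; the grasp point (between the pads) lies env.grip_point_offset behind it (env.grip_point_offset is the distance from the TCP to the grasp point, in m); z points along the fingers, y is the line along which they close (so a half turn about z gives the same grasp; the last joint's range is limited). The gripper opens to 91 mm and grips with 3 to 60 N. Pads are 32 mm wide; open, the fingers measure 118 mm over their backs; the gripper's body (76 mm by 178 mm) begins 60 mm behind the grasp point.
Start: joints at [1.317, 0.32, 1.565, -0, 1.257, -0.02], TCP at [0.133, 0.559, 0.214] pointing down, gripper open.
Joint ranges: [-3.11, 3.11], [-0.84, 2.01], [0.21, 2.61], [-1.34, 4.49], [0.05, 2.63], [-2.56, 2.56]. Speed limits (rad/s): [2.57, 2.57, 3.14, 3.14, 3.14, 3.14].

INTERFACE

Orientations are given as a 3x3 rotation matrix whose columns are the frame's x, y, z axes.
In Python, from workcell import env gives the robot as it stands.
- The arm moves only by the tool drive_tool, never from a script. Its argument "plan" is a list of rows, each an object of numbers: "dx", "dy", "dz": the shift along the tool's x, y, z in units of 40 mm (1.0 is 40 mm); "wx", "wy", "wz": the turn, a rotation vector about the tool's x, y, z in units of 6 degrees (1.0 is 6 degrees); "grip": the opening, from -1 (shut) to 1 (fully open). A call has exactly 10 rows; each row is the pose to reach, as a shift and turn from the pose commanded when the call began, along the tool's axes at that moment; what a row does not reach only later rows make up. A row lasts 1/10 s, in which the tool goes at most 50 mm and 8.59 degrees, less where a joint would pass 70% of its speed; a pose out of reach is approached as far as the arm can. A call with a gripper value outside its range is refused whole. The fingers move at their own pace and stop on an object; "grip_force" is the grip in N (left out, the last holds). Time passes only in rows, so rows that repeat a pose let the fingers close, or fill a call up. It gives the time, the measured TCP pose, the force, the opening and the grip force at its end, in the units of the state.
- env.get_obs(): the state, without advancing time (a new reading comes with each control period).
- env.read_camera(name): name is "side" or "top"; returns (picture, depth): 420x560x3 uint8, red, green, blue; 420x560 float32, m along the optical axis (not along the pixel's ray), 0 where there is no reading.
- env.calibration(name): a dict with "K" (3x3 intrinsics, pixels), "R" (3x3) and "t" (3): a world point X has camera coordinates R X + t. Camera axes: x right, y down, z forward; pixel columns grow to the right and rows downward; lengths in m; the calibration is good to about 2 mm. A picture is of the moment at which its call begins. calibration takes no time and is no camera call.
- env.finish_job(): hands the job in; it is judged then, once.
Trained networks look in the newest picture that a camera, given by its name, has taken for a name from the list of things; names that differ only in an ending like _2 or _b are one class to them, and where a whole thing is asked for, a point or a joint stands for the part that bears it (a point fixed in the world has none). Each returns a list of dicts, best first, with "conf" (0 to 1); they miss things now and then, are a little off and sometimes report something else, mostly with a low value. They report only what shows in the picture. A call takes as long as a camera call. They do not tell look-alikes from the thing itself.
- env.boxes_of(label, camera): "position" ([x, y, z] in m, in world coordinates, good to about 4 mm: the middle of the surface that is visible of it).
- env.regions_of(label, camera): "pixels" (420x560 bool, what is visible of it).
The state is a dict: "time": time; "joint_pos": joint angles; "joint_vel": joint speeds; "effort": joint torques, N m; "eef_pos": TCP position; "orientation": TCP orientation; "ft_force": force on the tool from outside, world axes, zero at the start; "torque": the same for the moment, N m; "opening": opening from 0.0 (shut) to 1.0 (fully open); "grip_force": force on a finger pad.
Only numpy, scipy, OpenCV 4.12 (cv2) and the standard library are available. Lean on these libraries where they do the work, as an engineer would, in place of code of your own. Each camera call takes 0.05 s, during which the arm holds its last target. There are 200 camera calls.

TASK

Build the bearing cleaning set on the round rubber pad, in this order: the drip dish centred on the pad, the open green capsule upright in the dish, the carrier loaded with bearings (not the empty one) standing inside the capsule, and last the green cap seated squarely on the capsule's rim. Lower each part into place rather than dropping it, let go of everything, and leave the empty carrier, toe stop, wrench and wheels where they are.

Things in the scene. Friction and masses are not known exactly. Their poses are not given: they have to be found in the camera images.
- pad: black rubber pad fixed flat on the table, a round disc 96 mm across and 8 mm thick. Origin: centre of its underside, z up; its top is 8 mm above the origin. The target for the stack.
- dish: drip dish: round shallow metal dish, 66 mm outside diameter, 10 mm tall, lying right way up on the table. Its floor is 6 mm thick with a lip 3 mm wide standing 4 mm above the floor, so 60 mm inside diameter. 0.09 to 0.16 kg. Origin: centre of its underside, z up. Can be gripped across its full outside diameter.
- capsule: green plastic cleaning capsule without its cap: open round cup, straight sided, 52 mm outside diameter, 50 mm tall, wall 4 mm (44 mm inside diameter), floor 5 mm thick, standing upright. 0.06 to 0.11 kg. Origin: centre of its underside, z up.
- carrier: loaded bearing carrier, upright, 63 mm tall: white round foot 34 mm across, 6 mm thick; three shiny steel bearings 22 mm across on a rod (up to 39 mm); black grip knob, 14 mm diameter, from 43 to 63 mm above the underside. 0.07 to 0.12 kg. In the capsule its top is 18 mm above the rim: grip only the top 14 mm to keep the fingers off the rim. Origin: centre of its underside, z up.
- empty_carrier: empty bearing carrier, same as the loaded one (same foot, same black knob, 63 mm tall) but with no bearings, only a bare thin steel rod 8 mm thick between foot and knob. Not to be used: leave it standing. Origin: centre of its underside, z up.
- cap: green cap, right way up, 36 mm tall, stepped: skirt 66 mm across and 14 mm tall, upper part 48 mm across from 14 to 36 mm (grip there). Open below: skirt 60 mm inside, 10 mm deep, then a ledge that rests on the capsule rim, then a chamber (top 32 mm up) clearing the knob. Loose, no snap, 4 mm play; seated, its origin is 40 mm above the capsule origin. 0.045-0.08 kg. Origin: centre of underside.
- toe_stop: yellow rubber toe stop, 50 mm across with a steel stem pointing up, 50 mm tall, a bystander standing among the parts. Origin: centre of its underside.
- wrench: chrome socket wrench about 180 mm long, lying beyond the parts on the far side, a bystander up to 36 mm tall at its socket. Origin: on the table under its handle about 60 mm from the socket; x along the handle towards the socket.
- wheel_a: off-white skate wheel, 58 mm across and 32 mm tall, lying flat on the robot's right (-y), a bystander. Origin: centre of its underside.
- wheel_b: the same kind of skate wheel lying flat on the robot's left (+y), a bystander. Origin: centre of its underside.
Things that resemble listed ones, but are neither listed nor needed, are in the scene too. Leave any purple look-alike of the capsule alone.

How it is judged:
On the way, in this order (a step that is already met when the one before it is completed fails the run):
1. the dish stands on the rubber pad, centred, let go (horizontal distance between dish and pad below 0.012 m and z of dish in the frame of pad between 0.005 and 0.011 m and angle between dish's own z axis and vertical below 0.12 rad and linear speed of dish below 0.03 m/s and contact force between dish and the fingers below 0.1 N), for 0.2 s.
2. the open capsule stands upright in the dish, let go (horizontal distance between dish and pad below 0.012 m and z of dish in the frame of pad between 0.005 and 0.011 m and angle between each of dish, capsule's own z axis and vertical below 0.12 rad and horizontal distance between capsule and dish below 0.008 m and z of capsule in the frame of dish between 0.003 and 0.009 m and linear speed of capsule below 0.03 m/s and contact force between capsule and the fingers below 0.1 N), for 0.2 s.
3. the loaded carrier stands in the capsule, foot on its floor, let go (horizontal distance between dish and pad below 0.012 m and z of dish in the frame of pad between 0.005 and 0.011 m and angle between each of dish, capsule, carrier's own z axis and vertical below 0.12 rad and horizontal distance between capsule and dish below 0.008 m and z of capsule in the frame of dish between 0.003 and 0.009 m and horizontal distance between carrier and capsule below 0.008 m and z of carrier in the frame of capsule between 0.002 and 0.008 m and linear speed of carrier below 0.03 m/s and contact force between carrier and the fingers below 0.1 N), for 0.2 s.
4. the cap is seated on the capsule's rim, let go (horizontal distance between dish and pad below 0.012 m and z of dish in the frame of pad between 0.005 and 0.011 m and angle between each of dish, capsule, carrier, cap's own z axis and vertical below 0.12 rad and horizontal distance between capsule and dish below 0.008 m and z of capsule in the frame of dish between 0.003 and 0.009 m and horizontal distance between each of carrier, cap and capsule below 0.008 m and z of carrier in the frame of capsule between 0.002 and 0.008 m and z of cap in the frame of capsule between 0.037 and 0.043 m and linear speed of cap below 0.03 m/s and contact force between cap and the fingers below 0.1 N), for 0.2 s.
At the end, for the whole second after the job is handed in: Dish on the pad within 12 mm of its centre; capsule in the dish, loaded carrier in the capsule and cap on the capsule's rim, each within 8 mm of centre and 3 mm of its seated height; all four upright within 0.12 rad, at rest and released (all of step 4 and linear speed of each of dish, capsule, carrier below 0.03 m/s and contact force between each of dish, capsule, carrier and the fingers below 0.1 N); the robot touches nothing.
It fails at once if a bystander (empty carrier, toe stop, wrench or wheel) is moved more than 30 mm (distance of any of empty_carrier, toe_stop, wrench, wheel_a, wheel_b from where it was at the start of the episode above 0.03 m).
It fails at once if a bystander is knocked over (angle between any of empty_carrier, toe_stop, wrench, wheel_a, wheel_b's own z axis and vertical above 0.5 rad).
It fails at once if a part is dropped (falls freely faster than 0.6 m/s, about 18 mm) ((linear speed of dish above 0.6 m/s and contact force between dish and the fingers below 0.05 N) or (linear speed of capsule above 0.6 m/s and contact force between capsule and the fingers below 0.05 N) or (linear speed of carrier above 0.6 m/s and contact force between carrier and the fingers below 0.05 N) or (linear speed of cap above 0.6 m/s and contact force between cap and the fingers below 0.05 N)).
It also fails if it takes over 106 s, if anything falls off the work surface, if the arm or the gripper's body presses on something with over 40 N, if the wrist force passes 120 N, or if a joint passes its speed limit or range.

## Working session

There is one attempt and no reset: what is moved stays moved. The work goes in short steps, Python scripts to look and compute and a tool call to move; the robot and the scene stay as the last step left them, time stands still between calls to the robot, and variables do not carry over. Pictures are saved under pics/ and viewed, at most 14 in all, crops included, and the job is handed in when it is done.

Besides the shell and the picture viewer there is one more tool, called after "Call:" in YAML: its name, and indented under it one key for each argument. drive_tool: Moves the arm, as the interface text tells. Its arguments: {"type":"object","properties":{"plan":{"type":"array","items":{"type":"object","properties":{"dx":{"type":"number"},"dy":{"type":"number"},"dz":{"type":"number"},"wx":{"type":"number"},"wy":{"type":"number"},"wz":{"type":"number"},"grip":{"type":"number"}}}},"grip_force":{"type":"number"}},"required":["plan"]}

```bash
ls; mkdir -p pics
python3 - <<'E'
from workcell import env
import cv2,numpy as np
o=env.get_obs();print({k:np.round(v,3).tolist() for k,v in o.items()}, env.grip_point_offset)
for c in("top","side"):
    p,d=env.read_camera(c);cv2.imwrite(f"pics/{c}0.png",p[:,:,::-1]);k=env.calibration(c);print(c,k)
for n in "pad dish capsule carrier cap toe_stop wrench wheel_a".split():
    for c in("top","side"):
        print(n,c,[(np.round(b["position"],3).tolist(),round(b["conf"],2)) for b in env.boxes_of(n,c)])
E
```

```text
pics
{'time': 0.0, 'joint_pos': [1.317, 0.32, 1.566, 0.0, 1.257, -0.02], 'joint_vel': [-0.002, -0.001, -0.0, -0.001, 0.001, -0.001], 'effort': [0.001, -41.247, -23.197, 0.073, 0.046, -0.0], 'eef_pos': [0.133, 0.559, 0.213], 'orientation': [[-0.973, 0.232, -0.0], [0.232, 0.973, -0.002], [0.0, -0.002, -1.0]], 'ft_force': [-0.203, 0.083, 0.368], 'torque': [0.035, 0.032, -0.011], 'grip_force': 0.0, 'opening': 1.002} 0.0188
top {'K': array([[441.67153737,   0.        , 282.27185598],
       [  0.        , 441.67153737, 210.42686903],
       [  0.        ,   0.        ,   1.        ]]), 'R': array([[ 2.12305037e-02, -9.99772502e-01,  2.05172785e-03],
       [-9.91309364e-01, -2.13171870e-02, -1.29812646e-01],
       [ 1.29826851e-01,  7.22090847e-04, -9.91536418e-01]]), 't': array([-0.01689006,  0.58522341,  1.04789276])}
side {'K': array([[455.71562852,   0.        , 287.99816245],
       [  0.        , 455.71562852, 214.66076924],
       [  0.        ,   0.        ,   1.        ]]), 'R': array([[-0.99798219, -0.05961144, -0.02186359],
       [-0.02195773,  0.64711101, -0.76207952],
     
[... 549 characters left out ...]
0.031], 0.88), ([0.402, 0.199, 0.03], 0.73), ([0.484, 0.1, 0.034], 0.66)]
carrier top [([0.596, 0.15, 0.017], 0.49)]
carrier side [([0.598, 0.166, 0.025], 0.86)]
cap top [([0.469, -0.085, 0.033], 0.96)]
cap side [([0.475, -0.064, 0.022], 0.84)]
toe_stop top [([0.484, 0.248, 0.021], 0.74)]
toe_stop side [([0.488, 0.261, 0.021], 0.83), ([0.586, 0.368, 0.031], 0.62), ([0.612, -0.192, 0.004], 0.37)]
wrench top [([0.755, -0.156, 0.014], 0.96)]
wrench side [([0.749, -0.151, 0.01], 0.73), ([0.606, -0.0, 0.005], 0.45)]
wheel_a top [([0.584, 0.349, 0.029], 0.69), ([0.587, -0.349, 0.026], 0.66), ([0.468, -0.084, 0.037], 0.46)]
wheel_a side [([0.585, 0.368, 0.034], 0.72), ([0.588, -0.332, 0.027], 0.7)]
```

View pics/top0.png

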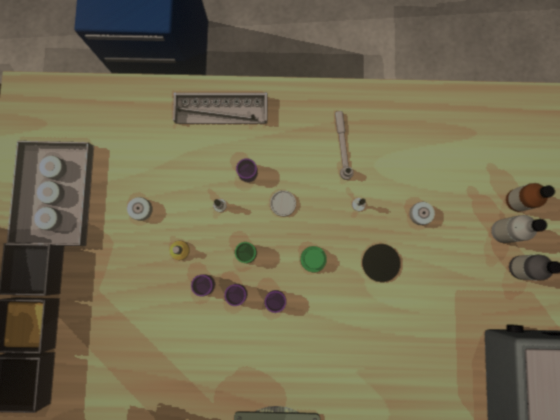

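View pics/side0.png

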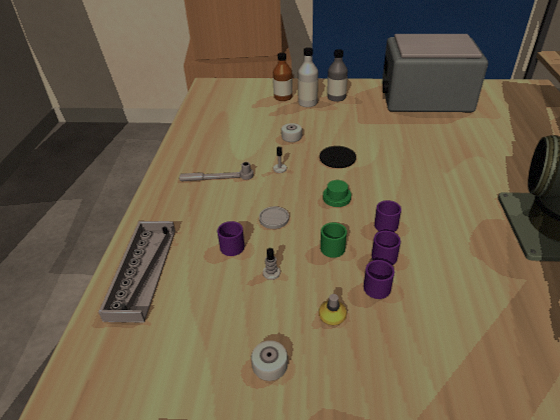

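The top view shows the green capsule at (245,253), dish (284,204), cap (313,259), pad (381,263) and the loaded carrier at (219,205). The carrier's bearings show in the side view at (270,264). The empty carrier is at top (360,205), and the purple look-alikes are at top (203,285), (236,294), (275,301) and (247,170).

```bash
cat > h.py <<'E'
from workcell import env
import cv2,numpy as np
def cloud(c,d,m):
    k=env.calibration(c);v,u=np.nonzero(m&(d>0));z=d[v,u]
    P=np.linalg.inv(k["K"])@np.array([u,v,np.ones_like(u)])*z
    return (k["R"].T@(P-k["t"][:,None])).T
def measure(n,near,c,band=.004,r=.06):
    "top-surface centre of the instance of n nearest to near"
    p,d=env.read_camera(c);out=[]
    for g in env.regions_of(n,c):
        P=cloud(c,d,g["pixels"])
        if len(P)<20: continue
        if np.hypot(*(np.median(P,0)[:2]-near))>r: continue
        zt=np.percentile(P[:,2],97);T=P[P[:,2]>zt-band]
        (x,y),rad=cv2.minEnclosingCircle(T[:,:2].astype(np.float32))
        out.append((len(P),round(g["conf"],2),"ztop %.4f zmed %.4f"%(zt,np.median(P[:,2])),"circ %.4f %.4f r%.4f"%(x,y,rad),
          "mid",np.round((T[:,:2].max(0)+T[:,:2].min(0))/2,4),"allmid",np.round((P[:,:2].max(0)+P[:,:2].min(0))/2,4),"ext",np.round(np.ptp(P[:,:2],axis=0),3)))
    return out
E
python3 - <<'E'
from h import *
for n,q in dict(pad=(.467,-.248),dish=(.607,0),capsule=(.483,.093),carrier=(.597,.158),cap=(.472,-.08)).items():
    for c in("top","side"):
        for o in measure(n,q,c): print(n,c,*o)
E
```

```text
pad top 1184 0.79 ztop 0.0116 zmed 0.0076 circ 0.4641 -0.2534 r0.0477 mid [ 0.4641 -0.2538] allmid [ 0.4657 -0.2538] ext [0.095 0.096]
pad side 682 0.81 ztop 0.0098 zmed 0.0073 circ 0.4641 -0.2483 r0.0502 mid [ 0.4654 -0.247 ] allmid [ 0.4649 -0.2484] ext [0.099 0.1  ]
dish top 540 0.58 ztop 0.0117 zmed 0.0061 circ 0.6091 -0.0053 r0.0329 mid [ 0.6096 -0.0046] allmid [ 0.6104 -0.0031] ext [0.066 0.066]
dish side 492 0.56 ztop 0.0106 zmed 0.0062 circ 0.6095 0.0001 r0.0330 mid [ 0.6095 -0.0008] allmid [ 0.6095 -0.0017] ext [0.061 0.067]
capsule top 383 0.65 ztop 0.0525 zmed 0.0066 circ 0.4812 0.0829 r0.0256 mid [0.4813 0.0829] allmid [0.4814 0.0824] ext [0.048 0.05 ]
capsule side 782 0.85 ztop 0.0507 zmed 0.0321 circ 0.4834 0.0866 r0.0280 mid [0.4835 0.0866] allmid [0.4832 0.0627] ext [0.05  0.103]
carrier top 129 0.45 ztop 0.0644 zmed 0.0249 circ 0.5991 0.1542 r0.0060 mid [0.5993 0.1544] allmid [0.5987 0.1556] ext [0.029 0.033]
carrier side 384 0.68 ztop 0.0632 zmed 0.0228 circ 0.6018 0.1595 r0.0069 mid [0.6018 0.1595] allmid [0.6024 0.1446] ext [0.034 0.063]
cap top 542 0.66 ztop 0.0389 zmed 0.0333 circ 0.4696 -0.0840 r0.0237 mid [ 0.4697 -0.0839] allmid [ 0.4701 -0.084 ] ext [0.062 0.065]
cap side 620 0.95 ztop 0.0374 zmed 0.0208 circ 0.4710 -0.0799 r0.0250 mid [ 0.4705 -0.0804] allmid [ 0.4712 -0.1003] ext [0.065 0.107]
```

```bash
cat >> h.py <<'E'
from scipy.spatial.transform import Rotation as Ro
def go(x,y,z):
    "units for a move from the present pose to (x,y,z), tool down, closing along world y"
    o=env.get_obs();R=np.array(o["orientation"]);D=np.diag([-1.,1,-1])
    print("d",np.round(R.T@(np.array([x,y,z])-o["eef_pos"])/.04,2),"w",np.round(np.degrees(Ro.from_matrix(R.T@D).as_rotvec())/6,2))
E
python3 -c "
from h import *
go(.371,.279,.18);go(.6095,-.0025,.15)"
```

```text
d [-7.41 -5.44  0.85] w [ 0.    0.   -2.23]
d [-14.84 -10.91   1.6 ] w [ 0.    0.   -2.23]
```

Call:
drive_tool:
  plan:
    - {"dx": -0.5, "dy": -0.35, "dz": 0.05, "wz": -0.2, "grip": 1}
    - {"dx": -1.2, "dy": -0.9, "dz": 0.1, "wz": -0.4, "grip": 1}
    - {"dx": -2.1, "dy": -1.55, "dz": 0.2, "wz": -0.6, "grip": 1}
    - {"dx": -3.0, "dy": -2.2, "dz": 0.3, "wz": -0.9, "grip": 1}
    - {"dx": -3.9, "dy": -2.85, "dz": 0.4, "wz": -1.1, "grip": 1}
    - {"dx": -4.8, "dy": -3.5, "dz": 0.5, "wz": -1.4, "grip": 1}
    - {"dx": -5.7, "dy": -4.2, "dz": 0.6, "wz": -1.7, "grip": 1}
    - {"dx": -6.5, "dy": -4.8, "dz": 0.7, "wz": -2.0, "grip": 1}
    - {"dx": -7.2, "dy": -5.3, "dz": 0.8, "wz": -2.23, "grip": 1}
    - {"dx": -7.4, "dy": -5.45, "dz": 0.85, "wz": -2.23, "grip": 1}

```text
invalid input at $.plan[0]: expected keys dx, dy, dz, wx, wy, wz, grip
```

```bash
python3 -c "
from h import *
go(.6095,-.0025,.12)"
```

```text
d [-14.84 -10.91   2.35] w [ 0.    0.   -2.23]
```

Call:
drive_tool:
  plan:
    - {"dx": -0.5, "dy": -0.35, "dz": 0.05, "wx": 0, "wy": 0, "wz": -0.2, "grip": 1}
    - {"dx": -1.2, "dy": -0.9, "dz": 0.1, "wx": 0, "wy": 0, "wz": -0.4, "grip": 1}
    - {"dx": -2.1, "dy": -1.55, "dz": 0.2, "wx": 0, "wy": 0, "wz": -0.6, "grip": 1}
    - {"dx": -3.0, "dy": -2.2, "dz": 0.3, "wx": 0, "wy": 0, "wz": -0.9, "grip": 1}
    - {"dx": -3.9, "dy": -2.85, "dz": 0.4, "wx": 0, "wy": 0, "wz": -1.1, "grip": 1}
    - {"dx": -4.8, "dy": -3.5, "dz": 0.5, "wx": 0, "wy": 0, "wz": -1.4, "grip": 1}
    - {"dx": -5.7, "dy": -4.2, "dz": 0.6, "wx": 0, "wy": 0, "wz": -1.7, "grip": 1}
    - {"dx": -6.5, "dy": -4.8, "dz": 0.7, "wx": 0, "wy": 0, "wz": -2.0, "grip": 1}
    - {"dx": -7.2, "dy": -5.3, "dz": 0.8, "wx": 0, "wy": 0, "wz": -2.23, "grip": 1}
    - {"dx": -7.4, "dy": -5.45, "dz": 0.85, "wx": 0, "wy": 0, "wz": -2.23, "grip": 1}

```text
time: 2.9
eef_pos: [0.3722, 0.2766, 0.1798]
orientation: [[-1.0, 0.004, 0.0], [0.004, 1.0, -0.001], [-0.0, -0.001, -1.0]]
ft_force: [0.6, -1.0, 0.7]
opening: 0.998
grip_force: 0.0
```

```bash
python3 -c "
from h import *
go(.6095,-.0025,.08)"
```

```text
d [-5.96 -6.95  2.5 ] w [-0.01  0.   -0.03]
```

Call:
drive_tool:
  plan:
    - {"dx": -0.4, "dy": -0.5, "dz": 0, "wx": 0, "wy": 0, "wz": 0, "grip": 1}
    - {"dx": -1.0, "dy": -1.2, "dz": 0, "wx": 0, "wy": 0, "wz": 0, "grip": 1}
    - {"dx": -1.75, "dy": -2.0, "dz": 0, "wx": 0, "wy": 0, "wz": 0, "grip": 1}
    - {"dx": -2.5, "dy": -2.9, "dz": 0.1, "wx": 0, "wy": 0, "wz": 0, "grip": 1}
    - {"dx": -3.25, "dy": -3.8, "dz": 0.3, "wx": 0, "wy": 0, "wz": 0, "grip": 1}
    - {"dx": -4.0, "dy": -4.7, "dz": 0.7, "wx": 0, "wy": 0, "wz": 0, "grip": 1}
    - {"dx": -4.8, "dy": -5.6, "dz": 1.2, "wx": 0, "wy": 0, "wz": 0, "grip": 1}
    - {"dx": -5.5, "dy": -6.4, "dz": 1.8, "wx": 0, "wy": 0, "wz": 0, "grip": 1}
    - {"dx": -5.9, "dy": -6.85, "dz": 2.3, "wx": 0, "wy": 0, "wz": 0, "grip": 1}
    - {"dx": -5.96, "dy": -6.95, "dz": 2.5, "wx": 0, "wy": 0, "wz": 0, "grip": 1}

```text
time: 3.9
eef_pos: [0.6097, -0.0007, 0.0774]
orientation: [[-1.0, 0.003, -0.002], [0.003, 1.0, 0.0], [0.002, 0.0, -1.0]]
ft_force: [-0.7, 0.3, -0.1]
opening: 0.999
grip_force: 0.0
```

```bash
python3 -c "
from h import *
go(.6095,-.0025,.003)"
```

```text
d [-0.   -0.05  1.86] w [ 0.   -0.02 -0.03]
```

Call:
drive_tool:
  plan:
    - {"dx": 0, "dy": -0.04, "dz": 0.3, "wx": 0, "wy": 0, "wz": 0, "grip": 1}
    - {"dx": 0, "dy": -0.04, "dz": 0.7, "wx": 0, "wy": 0, "wz": 0, "grip": 1}
    - {"dx": 0, "dy": -0.04, "dz": 1.1, "wx": 0, "wy": 0, "wz": 0, "grip": 1}
    - {"dx": 0, "dy": -0.04, "dz": 1.4, "wx": 0, "wy": 0, "wz": 0, "grip": 1}
    - {"dx": 0, "dy": -0.04, "dz": 1.6, "wx": 0, "wy": 0, "wz": 0, "grip": 1}
    - {"dx": 0, "dy": -0.04, "dz": 1.75, "wx": 0, "wy": 0, "wz": 0, "grip": 1}
    - {"dx": 0, "dy": -0.04, "dz": 1.8, "wx": 0, "wy": 0, "wz": 0, "grip": 1}
    - {"dx": 0, "dy": -0.04, "dz": 1.8, "wx": 0, "wy": 0, "wz": 0, "grip": 1}
    - {"dx": 0, "dy": -0.04, "dz": 1.8, "wx": 0, "wy": 0, "wz": 0, "grip": 1}
    - {"dx": 0, "dy": -0.04, "dz": 1.8, "wx": 0, "wy": 0, "wz": 0, "grip": 1}

```text
time: 4.9
eef_pos: [0.6094, -0.001, 0.0085]
orientation: [[-1.0, 0.0, 0.001], [0.0, 1.0, 0.0], [-0.001, 0.0, -1.0]]
ft_force: [0.1, -0.4, -0.1]
opening: 1.002
grip_force: 0.0
```

Call:
drive_tool:
  grip_force: 15
  plan:
    - {"dx": 0, "dy": 0, "dz": 0.06, "wx": 0, "wy": 0, "wz": 0, "grip": 1}
    - {"dx": 0, "dy": 0, "dz": 0.13, "wx": 0, "wy": 0, "wz": 0, "grip": 1}
    - {"dx": 0, "dy": 0, "dz": 0.13, "wx": 0, "wy": 0, "wz": 0, "grip": 1}
    - {"dx": 0, "dy": 0, "dz": 0.13, "wx": 0, "wy": 0, "wz": 0, "grip": 0.8}
    - {"dx": 0, "dy": 0, "dz": 0.13, "wx": 0, "wy": 0, "wz": 0, "grip": 0.6}
    - {"dx": 0, "dy": 0, "dz": 0.13, "wx": 0, "wy": 0, "wz": 0, "grip": 0.4}
    - {"dx": 0, "dy": 0, "dz": 0.13, "wx": 0, "wy": 0, "wz": 0, "grip": 0.3}
    - {"dx": 0, "dy": 0, "dz": 0.13, "wx": 0, "wy": 0, "wz": 0, "grip": 0.2}
    - {"dx": 0, "dy": 0, "dz": 0.13, "wx": 0, "wy": 0, "wz": 0, "grip": 0.2}
    - {"dx": 0, "dy": 0, "dz": 0.13, "wx": 0, "wy": 0, "wz": 0, "grip": 0.2}

```text
time: 5.9
eef_pos: [0.6091, -0.001, 0.0028]
orientation: [[-1.0, 0.0, 0.0], [0.0, 1.0, -0.0], [-0.0, -0.0, -1.0]]
ft_force: [0.3, -1.7, -0.1]
opening: 0.713
grip_force: 15.0
```

Call:
drive_tool:
  plan:
    - {"dx": 0, "dy": 0, "dz": -0.1, "wx": 0, "wy": 0, "wz": 0, "grip": 0.2}
    - {"dx": 0, "dy": 0, "dz": -0.4, "wx": 0, "wy": 0, "wz": 0, "grip": 0.2}
    - {"dx": 0, "dy": 0, "dz": -0.9, "wx": 0, "wy": 0, "wz": 0, "grip": 0.2}
    - {"dx": 0.1, "dy": -0.1, "dz": -1.5, "wx": 0, "wy": 0, "wz": 0, "grip": 0.2}
    - {"dx": 0.4, "dy": -0.5, "dz": -2.1, "wx": 0, "wy": 0, "wz": 0, "grip": 0.2}
    - {"dx": 0.8, "dy": -1.2, "dz": -2.5, "wx": 0, "wy": 0, "wz": 0, "grip": 0.2}
    - {"dx": 1.3, "dy": -2.0, "dz": -2.5, "wx": 0, "wy": 0, "wz": 0, "grip": 0.2}
    - {"dx": 1.8, "dy": -2.9, "dz": -2.5, "wx": 0, "wy": 0, "wz": 0, "grip": 0.2}
    - {"dx": 2.3, "dy": -3.7, "dz": -2.5, "wx": 0, "wy": 0, "wz": 0, "grip": 0.2}
    - {"dx": 2.7, "dy": -4.4, "dz": -2.5, "wx": 0, "wy": 0, "wz": 0, "grip": 0.2}

```text
time: 6.9
eef_pos: [0.4998, -0.1782, 0.1038]
orientation: [[-1.0, 0.001, 0.001], [0.001, 1.0, -0.0], [-0.001, -0.0, -1.0]]
ft_force: [-0.0, -0.7, -1.3]
opening: 0.714
grip_force: 15.0
```

```bash
python3 -c "
from h import *
go(.4645,-.249,.02)"
```

```text
d [ 0.88 -1.77  2.09] w [-0.    0.01 -0.01]
```

Call:
drive_tool:
  plan:
    - {"dx": 0.3, "dy": -0.6, "dz": 0, "wx": 0, "wy": 0, "wz": 0, "grip": 0.2}
    - {"dx": 0.6, "dy": -1.2, "dz": 0, "wx": 0, "wy": 0, "wz": 0, "grip": 0.2}
    - {"dx": 0.8, "dy": -1.6, "dz": 0.3, "wx": 0, "wy": 0, "wz": 0, "grip": 0.2}
    - {"dx": 0.88, "dy": -1.75, "dz": 0.7, "wx": 0, "wy": 0, "wz": 0, "grip": 0.2}
    - {"dx": 0.88, "dy": -1.75, "dz": 1.1, "wx": 0, "wy": 0, "wz": 0, "grip": 0.2}
    - {"dx": 0.88, "dy": -1.75, "dz": 1.5, "wx": 0, "wy": 0, "wz": 0, "grip": 0.2}
    - {"dx": 0.88, "dy": -1.75, "dz": 1.8, "wx": 0, "wy": 0, "wz": 0, "grip": 0.2}
    - {"dx": 0.88, "dy": -1.75, "dz": 2.0, "wx": 0, "wy": 0, "wz": 0, "grip": 0.2}
    - {"dx": 0.88, "dy": -1.75, "dz": 2.05, "wx": 0, "wy": 0, "wz": 0, "grip": 0.2}
    - {"dx": 0.88, "dy": -1.75, "dz": 2.05, "wx": 0, "wy": 0, "wz": 0, "grip": 0.2}

```text
time: 7.9
eef_pos: [0.4659, -0.2469, 0.0208]
orientation: [[-1.0, 0.0, 0.0], [0.0, 1.0, 0.0], [-0.0, 0.0, -1.0]]
ft_force: [-0.3, -0.1, -1.1]
opening: 0.712
grip_force: 15.0
```

```bash
python3 -c "
from h import *
go(.4645,-.249,.011)
for c in ('top','side'):
    p,d=env.read_camera(c);cv2.imwrite(f'pics/{c}1.png',cv2.resize(p[:,:,::-1][(180,110)[c=='side']:,:][:150,270:470],None,fx=4,fy=4))"
```

```text
d [ 0.04 -0.05  0.25] w [ 0.  0. -0.]
```

View pics/side1.png

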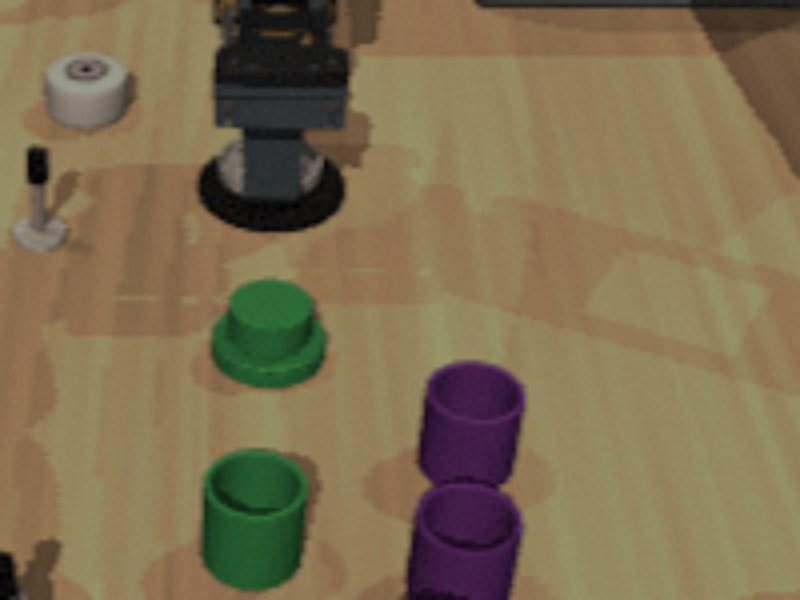

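The side crop shows the dish (218–325) centred over the pad (200–345) in columns. I'll lower it and release.

Call:
drive_tool:
  plan:
    - {"dx": 0.04, "dy": -0.05, "dz": 0.06, "wx": 0, "wy": 0, "wz": 0, "grip": 0.2}
    - {"dx": 0.04, "dy": -0.05, "dz": 0.12, "wx": 0, "wy": 0, "wz": 0, "grip": 0.2}
    - {"dx": 0.04, "dy": -0.05, "dz": 0.18, "wx": 0, "wy": 0, "wz": 0, "grip": 0.2}
    - {"dx": 0.04, "dy": -0.05, "dz": 0.22, "wx": 0, "wy": 0, "wz": 0, "grip": 0.2}
    - {"dx": 0.04, "dy": -0.05, "dz": 0.24, "wx": 0, "wy": 0, "wz": 0, "grip": 0.2}
    - {"dx": 0.04, "dy": -0.05, "dz": 0.24, "wx": 0, "wy": 0, "wz": 0, "grip": 0.2}
    - {"dx": 0.04, "dy": -0.05, "dz": 0.24, "wx": 0, "wy": 0, "wz": 0, "grip": 0.5}
    - {"dx": 0.04, "dy": -0.05, "dz": 0.24, "wx": 0, "wy": 0, "wz": 0, "grip": 0.8}
    - {"dx": 0.04, "dy": -0.05, "dz": 0.24, "wx": 0, "wy": 0, "wz": 0, "grip": 1}
    - {"dx": 0.04, "dy": -0.05, "dz": 0.24, "wx": 0, "wy": 0, "wz": 0, "grip": 1}

```text
time: 9.0
eef_pos: [0.4642, -0.2489, 0.0113]
orientation: [[-1.0, 0.0, 0.0], [0.0, 1.0, -0.0], [-0.0, -0.0, -1.0]]
ft_force: [0.4, -0.5, -0.2]
opening: 0.977
grip_force: 0.0
```

Call:
drive_tool:
  plan:
    - {"dx": 0, "dy": 0, "dz": -0.1, "wx": 0, "wy": 0, "wz": 0, "grip": 1}
    - {"dx": 0, "dy": 0, "dz": -0.5, "wx": 0, "wy": 0, "wz": 0, "grip": 1}
    - {"dx": 0, "dy": 0, "dz": -1.3, "wx": 0, "wy": 0, "wz": 0, "grip": 1}
    - {"dx": 0, "dy": 0.3, "dz": -2.2, "wx": 0, "wy": 0, "wz": 0, "grip": 1}
    - {"dx": 0, "dy": 1.0, "dz": -2.9, "wx": 0, "wy": 0, "wz": 0, "grip": 1}
    - {"dx": 0, "dy": 2.0, "dz": -3.2, "wx": 0, "wy": 0, "wz": 0, "grip": 1}
    - {"dx": 0, "dy": 3.1, "dz": -3.2, "wx": 0, "wy": 0, "wz": 0, "grip": 1}
    - {"dx": -0.1, "dy": 4.2, "dz": -3.2, "wx": 0, "wy": 0, "wz": 0, "grip": 1}
    - {"dx": -0.2, "dy": 5.2, "dz": -3.2, "wx": 0, "wy": 0, "wz": 0, "grip": 1}
    - {"dx": -0.4, "dy": 6.0, "dz": -3.2, "wx": 0, "wy": 0, "wz": 0, "grip": 1}

```text
time: 10.0
eef_pos: [0.4796, -0.0068, 0.1397]
orientation: [[-1.0, -0.001, 0.0], [-0.001, 1.0, 0.0], [-0.0, 0.0, -1.0]]
ft_force: [0.8, -0.0, -0.1]
opening: 1.002
grip_force: 0.0
```

Run:
```python
from h import *
for n,q in dict(pad=(.467,-.248),dish=(.467,-.248),cap=(.472,-.08)).items():
    for c in("top","side"):
        for o in measure(n,q,c): print(n,c,*o)
go(.4825,.086,.1)
```

```text
pad top 568 0.82 ztop 0.0115 zmed 0.0077 circ 0.4640 -0.2532 r0.0475 mid [ 0.4642 -0.254 ] allmid [ 0.4657 -0.2545] ext [0.095 0.094]
pad side 82 0.51 ztop 0.0097 zmed 0.0069 circ 0.4643 -0.2359 r0.0427 mid [ 0.4643 -0.2271] allmid [ 0.4627 -0.2271] ext [0.088 0.039]
dish top 550 0.96 ztop 0.0191 zmed 0.0142 circ 0.4639 -0.2505 r0.0328 mid [ 0.4639 -0.2506] allmid [ 0.4639 -0.2521] ext [0.062 0.068]
cap side 607 0.71 ztop 0.0370 zmed 0.0202 circ 0.4708 -0.0798 r0.0243 mid [ 0.4704 -0.0787] allmid [ 0.4713 -0.0733] ext [0.065 0.056]
d [-0.06  2.39  0.98] w [ 0.   -0.   -0.02]
```

Call:
drive_tool:
  plan:
    - {"dx": 0, "dy": 0.5, "dz": 0, "wx": 0, "wy": 0, "wz": 0, "grip": 1}
    - {"dx": -0.03, "dy": 1.2, "dz": 0, "wx": 0, "wy": 0, "wz": 0, "grip": 1}
    - {"dx": -0.06, "dy": 1.9, "dz": 0.1, "wx": 0, "wy": 0, "wz": 0, "grip": 1}
    - {"dx": -0.06, "dy": 2.3, "dz": 0.4, "wx": 0, "wy": 0, "wz": 0, "grip": 1}
    - {"dx": -0.06, "dy": 2.36, "dz": 0.9, "wx": 0, "wy": 0, "wz": 0, "grip": 1}
    - {"dx": -0.06, "dy": 2.36, "dz": 1.2, "wx": 0, "wy": 0, "wz": 0, "grip": 1}
    - {"dx": -0.06, "dy": 2.36, "dz": 1.5, "wx": 0, "wy": 0, "wz": 0, "grip": 1}
    - {"dx": -0.06, "dy": 2.36, "dz": 1.6, "wx": 0, "wy": 0, "wz": 0, "grip": 1}
    - {"dx": -0.06, "dy": 2.36, "dz": 1.6, "wx": 0, "wy": 0, "wz": 0, "grip": 1}
    - {"dx": -0.06, "dy": 2.36, "dz": 1.6, "wx": 0, "wy": 0, "wz": 0, "grip": 1}

```text
time: 11.6
eef_pos: [0.4831, 0.0852, 0.0756]
orientation: [[-1.0, 0.001, 0.001], [0.001, 1.0, 0.0], [-0.001, 0.0, -1.0]]
ft_force: [0.3, -0.2, 0.8]
opening: 1.0
grip_force: 0.0
```

Call:
drive_tool:
  grip_force: 12
  plan:
    - {"dx": 0, "dy": 0, "dz": 0.4, "wx": 0, "wy": 0, "wz": 0, "grip": 1}
    - {"dx": 0, "dy": 0, "dz": 0.9, "wx": 0, "wy": 0, "wz": 0, "grip": 1}
    - {"dx": 0, "dy": 0, "dz": 1.25, "wx": 0, "wy": 0, "wz": 0, "grip": 0.9}
    - {"dx": 0, "dy": 0, "dz": 1.37, "wx": 0, "wy": 0, "wz": 0, "grip": 0.6}
    - {"dx": 0, "dy": 0, "dz": 1.37, "wx": 0, "wy": 0, "wz": 0, "grip": 0.4}
    - {"dx": 0, "dy": 0, "dz": 1.37, "wx": 0, "wy": 0, "wz": 0, "grip": 0.3}
    - {"dx": 0, "dy": 0, "dz": 1.37, "wx": 0, "wy": 0, "wz": 0, "grip": 0.2}
    - {"dx": 0, "dy": 0, "dz": 1.37, "wx": 0, "wy": 0, "wz": 0, "grip": 0}
    - {"dx": 0, "dy": 0, "dz": 1.37, "wx": 0, "wy": 0, "wz": 0, "grip": 0}
    - {"dx": 0, "dy": 0, "dz": 1.37, "wx": 0, "wy": 0, "wz": 0, "grip": 0}

```text
time: 12.6
eef_pos: [0.4832, 0.0856, 0.0211]
orientation: [[-1.0, 0.0, 0.002], [0.0, 1.0, 0.0], [-0.002, 0.0, -1.0]]
ft_force: [0.1, 0.0, 5.5]
opening: 0.561
grip_force: 12.0
```

Run:
```python
from h import *
print(env.get_obs()["eef_pos"])
for n,q in dict(dish=(.467,-.248),capsule=(.4825,.086)).items():
    for c in("top","side"):
        for o in measure(n,q,c): print(n,c,*o)
go(.4645,-.249,.13)
```

```text
[0.48318415 0.08556625 0.0210738 ]
dish top 539 0.91 ztop 0.0192 zmed 0.0142 circ 0.4641 -0.2503 r0.0327 mid [ 0.4639 -0.2495] allmid [ 0.4639 -0.2495] ext [0.062 0.063]
capsule side 148 0.56 ztop 0.0335 zmed 0.0094 circ 0.4832 0.1016 r0.0230 mid [0.483  0.1058] allmid [0.4833 0.096 ] ext [0.052 0.037]
d [ 0.46 -8.36 -2.73] w [ 0.    0.01 -0.  ]
```

Call:
drive_tool:
  plan:
    - {"dx": 0, "dy": 0, "dz": -0.2, "wx": 0, "wy": 0, "wz": 0, "grip": 0}
    - {"dx": 0, "dy": 0, "dz": -0.6, "wx": 0, "wy": 0, "wz": 0, "grip": 0}
    - {"dx": 0, "dy": 0, "dz": -1.2, "wx": 0, "wy": 0, "wz": 0, "grip": 0}
    - {"dx": 0, "dy": -0.2, "dz": -1.9, "wx": 0, "wy": 0, "wz": 0, "grip": 0}
    - {"dx": 0, "dy": -0.6, "dz": -2.4, "wx": 0, "wy": 0, "wz": 0, "grip": 0}
    - {"dx": 0, "dy": -1.3, "dz": -2.7, "wx": 0, "wy": 0, "wz": 0, "grip": 0}
    - {"dx": 0, "dy": -2.1, "dz": -2.7, "wx": 0, "wy": 0, "wz": 0, "grip": 0}
    - {"dx": 0.1, "dy": -2.9, "dz": -2.7, "wx": 0, "wy": 0, "wz": 0, "grip": 0}
    - {"dx": 0.2, "dy": -3.7, "dz": -2.7, "wx": 0, "wy": 0, "wz": 0, "grip": 0}
    - {"dx": 0.2, "dy": -4.5, "dz": -2.7, "wx": 0, "wy": 0, "wz": 0, "grip": 0}

```text
time: 14.0
eef_pos: [0.4735, -0.0955, 0.1284]
orientation: [[-1.0, 0.0, -0.001], [0.0, 1.0, 0.0], [0.001, 0.0, -1.0]]
ft_force: [0.6, -0.2, -1.2]
opening: 0.562
grip_force: 12.0
```

Call:
drive_tool:
  plan:
    - {"dx": 0, "dy": -0.8, "dz": 0, "wx": 0, "wy": 0, "wz": 0, "grip": 0}
    - {"dx": 0.1, "dy": -1.6, "dz": 0, "wx": 0, "wy": 0, "wz": 0, "grip": 0}
    - {"dx": 0.2, "dy": -2.4, "dz": 0, "wx": 0, "wy": 0, "wz": 0, "grip": 0}
    - {"dx": 0.26, "dy": -3.1, "dz": 0, "wx": 0, "wy": 0, "wz": 0, "grip": 0}
    - {"dx": 0.26, "dy": -3.6, "dz": 0.2, "wx": 0, "wy": 0, "wz": 0, "grip": 0}
    - {"dx": 0.26, "dy": -3.8, "dz": 0.6, "wx": 0, "wy": 0, "wz": 0, "grip": 0}
    - {"dx": 0.26, "dy": -3.86, "dz": 1.0, "wx": 0, "wy": 0, "wz": 0, "grip": 0}
    - {"dx": 0.26, "dy": -3.86, "dz": 1.4, "wx": 0, "wy": 0, "wz": 0, "grip": 0}
    - {"dx": 0.26, "dy": -3.86, "dz": 1.7, "wx": 0, "wy": 0, "wz": 0, "grip": 0}
    - {"dx": 0.26, "dy": -3.86, "dz": 1.7, "wx": 0, "wy": 0, "wz": 0, "grip": 0}

```text
time: 15.0
eef_pos: [0.4628, -0.2481, 0.0588]
orientation: [[-1.0, 0.0, -0.004], [0.0, 1.0, 0.002], [0.004, 0.002, -1.0]]
ft_force: [-0.5, 0.3, -0.8]
opening: 0.562
grip_force: 12.0
```

Run:
```python
from h import *
go(.4642,-.249,.035)
for c in("top","side"):
    p,d=env.read_camera(c);print([(np.round(b["position"],4),round(b["conf"],2)) for b in env.boxes_of("dish",c)])
    if c=="side":cv2.imwrite("pics/side2.png",cv2.resize(p[100:200,270:400,::-1],None,fx=5,fy=5))
    for o in measure("capsule",(.464,-.249),c): print(c,*o)
```

```text
d [-0.04 -0.02  0.59] w [ 0.02 -0.03 -0.  ]
[]
top 58 0.61 ztop 0.0483 zmed 0.0444 circ 0.4670 -0.2528 r0.0169 mid [ 0.467  -0.2528] allmid [ 0.4671 -0.2532] ext [0.034 0.009]
[(array([ 0.4673, -0.2423,  0.0141]), 0.69), (array([ 0.5853, -0.335 ,  0.0301]), 0.52)]
side 184 0.51 ztop 0.0896 zmed 0.0545 circ 0.4647 -0.2426 r0.0253 mid [ 0.4643 -0.2428] allmid [ 0.4647 -0.2396] ext [0.051 0.04 ]
```

View pics/side2.png

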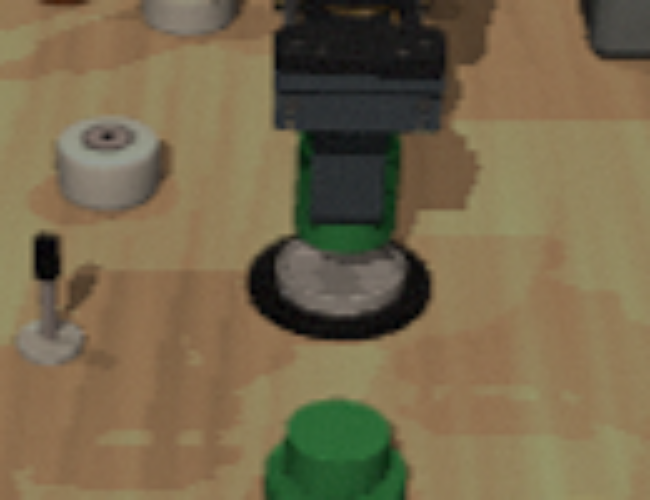

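The capsule (297–402) hangs above the dish (275–408) on the pad, slightly to the right, partly from perspective. I'll compare the x extents in metric terms.

Run:
```python
from h import *
go(.4642,-.249,.035)
for n in("dish","pad","capsule"):
    for o in measure(n,(.464,-.249),"side"): print(n,*o)
```

```text
d [ 0.01 -0.    0.65] w [-0.    0.01 -0.  ]
dish 287 0.73 ztop 0.0186 zmed 0.0137 circ 0.4652 -0.2446 r0.0331 mid [ 0.4656 -0.243 ] allmid [ 0.4656 -0.243 ] ext [0.062 0.058]
pad 258 0.55 ztop 0.0092 zmed 0.0071 circ 0.4664 -0.2490 r0.0486 mid [ 0.4666 -0.2422] allmid [ 0.4666 -0.2411] ext [0.09  0.083]
pad 103 0.18 ztop 0.0813 zmed 0.0514 circ 0.4642 -0.2342 r0.0222 mid [ 0.4642 -0.2314] allmid [ 0.4622 -0.232 ] ext [0.048 0.033]
capsule 192 0.71 ztop 0.0896 zmed 0.0550 circ 0.4642 -0.2328 r0.0278 mid [ 0.4645 -0.2298] allmid [ 0.4635 -0.2357] ext [0.05  0.051]
```

Call:
drive_tool:
  plan:
    - {"dx": -0.02, "dy": 0, "dz": 0.1, "wx": 0, "wy": 0, "wz": 0, "grip": 0}
    - {"dx": -0.02, "dy": 0, "dz": 0.2, "wx": 0, "wy": 0, "wz": 0, "grip": 0}
    - {"dx": -0.02, "dy": 0, "dz": 0.3, "wx": 0, "wy": 0, "wz": 0, "grip": 0}
    - {"dx": -0.02, "dy": 0, "dz": 0.38, "wx": 0, "wy": 0, "wz": 0, "grip": 0}
    - {"dx": -0.02, "dy": 0, "dz": 0.45, "wx": 0, "wy": 0, "wz": 0, "grip": 0}
    - {"dx": -0.02, "dy": 0, "dz": 0.5, "wx": 0, "wy": 0, "wz": 0, "grip": 0}
    - {"dx": -0.02, "dy": 0, "dz": 0.55, "wx": 0, "wy": 0, "wz": 0, "grip": 0}
    - {"dx": -0.02, "dy": 0, "dz": 0.58, "wx": 0, "wy": 0, "wz": 0, "grip": 0}
    - {"dx": -0.02, "dy": 0, "dz": 0.61, "wx": 0, "wy": 0, "wz": 0, "grip": 0}
    - {"dx": -0.02, "dy": 0, "dz": 0.61, "wx": 0, "wy": 0, "wz": 0, "grip": 0}

```text
time: 16.7
eef_pos: [0.4649, -0.2489, 0.0358]
orientation: [[-1.0, 0.0, -0.0], [0.0, 1.0, 0.0], [0.0, 0.0, -1.0]]
ft_force: [0.2, 0.0, -1.2]
opening: 0.56
grip_force: 12.0
```

Call:
drive_tool:
  plan:
    - {"dx": 0, "dy": 0, "dz": 0.02, "wx": 0, "wy": 0, "wz": 0, "grip": 0}
    - {"dx": 0, "dy": 0, "dz": 0.03, "wx": 0, "wy": 0, "wz": 0, "grip": 0}
    - {"dx": 0, "dy": 0, "dz": 0.03, "wx": 0, "wy": 0, "wz": 0, "grip": 0}
    - {"dx": 0, "dy": 0, "dz": 0.03, "wx": 0, "wy": 0, "wz": 0, "grip": 0.2}
    - {"dx": 0, "dy": 0, "dz": 0.03, "wx": 0, "wy": 0, "wz": 0, "grip": 0.4}
    - {"dx": 0, "dy": 0, "dz": 0.03, "wx": 0, "wy": 0, "wz": 0, "grip": 0.6}
    - {"dx": 0, "dy": 0, "dz": 0.03, "wx": 0, "wy": 0, "wz": 0, "grip": 0.7}
    - {"dx": 0, "dy": 0, "dz": 0.03, "wx": 0, "wy": 0, "wz": 0, "grip": 0.7}
    - {"dx": 0, "dy": 0, "dz": 0.03, "wx": 0, "wy": 0, "wz": 0, "grip": 0.7}
    - {"dx": 0, "dy": 0, "dz": 0.03, "wx": 0, "wy": 0, "wz": 0, "grip": 0.7}

```text
time: 17.7
eef_pos: [0.4649, -0.2489, 0.0347]
orientation: [[-1.0, 0.0, 0.0], [0.0, 1.0, 0.0], [-0.0, 0.0, -1.0]]
ft_force: [-0.6, -0.0, -0.7]
opening: 0.851
grip_force: 0.0
```

Call:
drive_tool:
  plan:
    - {"dx": 0, "dy": 0, "dz": -0.3, "wx": 0, "wy": 0, "wz": 0, "grip": 0.7}
    - {"dx": 0, "dy": 0, "dz": -0.9, "wx": 0, "wy": 0, "wz": 0, "grip": 0.7}
    - {"dx": 0, "dy": 0, "dz": -1.6, "wx": 0, "wy": 0, "wz": 0, "grip": 0.7}
    - {"dx": 0, "dy": 0.2, "dz": -2.3, "wx": 0, "wy": 0, "wz": 0, "grip": 0.7}
    - {"dx": -0.2, "dy": 1.0, "dz": -2.8, "wx": 0, "wy": 0, "wz": 0, "grip": 0.7}
    - {"dx": -0.6, "dy": 2.0, "dz": -3, "wx": 0, "wy": 0, "wz": 0, "grip": 0.7}
    - {"dx": -1.0, "dy": 3.0, "dz": -3, "wx": 0, "wy": 0, "wz": 0, "grip": 0.7}
    - {"dx": -1.4, "dy": 4.0, "dz": -3, "wx": 0, "wy": 0, "wz": 0, "grip": 0.5}
    - {"dx": -1.8, "dy": 5.0, "dz": -3, "wx": 0, "wy": 0, "wz": 0, "grip": 0.3}
    - {"dx": -2.2, "dy": 5.8, "dz": -3, "wx": 0, "wy": 0, "wz": 0, "grip": 0.1}

```text
time: 18.7
eef_pos: [0.5535, -0.0147, 0.1559]
orientation: [[-1.0, -0.001, 0.001], [-0.001, 1.0, 0.0], [-0.001, 0.0, -1.0]]
ft_force: [0.1, -0.4, 0.1]
opening: 0.621
grip_force: 0.0
```

Run:
```python
from h import *
for n,q in dict(dish=(.464,-.249),capsule=(.464,-.249),carrier=(.6,.157)).items():
    for c in("top","side"):
        for o in measure(n,q,c): print(n,c,*o)
go(.6005,.158,.1)
```

```text
dish top 103 0.46 ztop 0.0204 zmed 0.0147 circ 0.4649 -0.2405 r0.0301 mid [ 0.4649 -0.2321] allmid [ 0.4649 -0.2348] ext [0.059 0.033]
capsule top 468 0.63 ztop 0.0656 zmed 0.0257 circ 0.4630 -0.2503 r0.0259 mid [ 0.4632 -0.2509] allmid [ 0.4642 -0.2575] ext [0.052 0.066]
capsule side 515 0.91 ztop 0.0638 zmed 0.0465 circ 0.4651 -0.2477 r0.0278 mid [ 0.4656 -0.2478] allmid [ 0.4646 -0.2995] ext [0.052 0.163]
carrier top 165 0.61 ztop 0.0638 zmed 0.0088 circ 0.5995 0.1546 r0.0065 mid [0.6005 0.1547] allmid [0.6012 0.1559] ext [0.037 0.035]
carrier side 387 0.89 ztop 0.0628 zmed 0.0222 circ 0.6017 0.1598 r0.0071 mid [0.6017 0.1595] allmid [0.6023 0.1392] ext [0.034 0.074]
d [-1.19  4.39  1.37] w [ 0.    0.   -0.01]
```

Call:
drive_tool:
  plan:
    - {"dx": -0.2, "dy": 0.6, "dz": 0, "wx": 0, "wy": 0, "wz": 0, "grip": 0.1}
    - {"dx": -0.4, "dy": 1.4, "dz": 0, "wx": 0, "wy": 0, "wz": 0, "grip": 0.1}
    - {"dx": -0.6, "dy": 2.3, "dz": 0, "wx": 0, "wy": 0, "wz": 0, "grip": 0.1}
    - {"dx": -0.9, "dy": 3.2, "dz": 0, "wx": 0, "wy": 0, "wz": 0, "grip": 0.1}
    - {"dx": -1.1, "dy": 4.0, "dz": 0.1, "wx": 0, "wy": 0, "wz": 0, "grip": 0.1}
    - {"dx": -1.18, "dy": 4.3, "dz": 0.5, "wx": 0, "wy": 0, "wz": 0, "grip": 0.1}
    - {"dx": -1.18, "dy": 4.38, "dz": 1.0, "wx": 0, "wy": 0, "wz": 0, "grip": 0.1}
    - {"dx": -1.18, "dy": 4.38, "dz": 1.5, "wx": 0, "wy": 0, "wz": 0, "grip": 0.1}
    - {"dx": -1.18, "dy": 4.38, "dz": 1.7, "wx": 0, "wy": 0, "wz": 0, "grip": 0.1}
    - {"dx": -1.18, "dy": 4.38, "dz": 1.7, "wx": 0, "wy": 0, "wz": 0, "grip": 0.1}

```text
time: 20.3
eef_pos: [0.599, 0.1572, 0.085]
orientation: [[-1.0, 0.001, -0.004], [0.001, 1.0, -0.001], [0.004, -0.001, -1.0]]
ft_force: [0.9, -0.2, 0.7]
opening: 0.551
grip_force: 0.0
```

Run:
```python
from h import *
go(.6006,.158,.05)
p,d=env.read_camera("side");cv2.imwrite("pics/side3.png",cv2.resize(p[190:300,200:340,::-1],None,fx=5,fy=5))
```

```text
d [-0.04  0.02  0.87] w [-0.01 -0.04 -0.01]
```

View pics/side3.png

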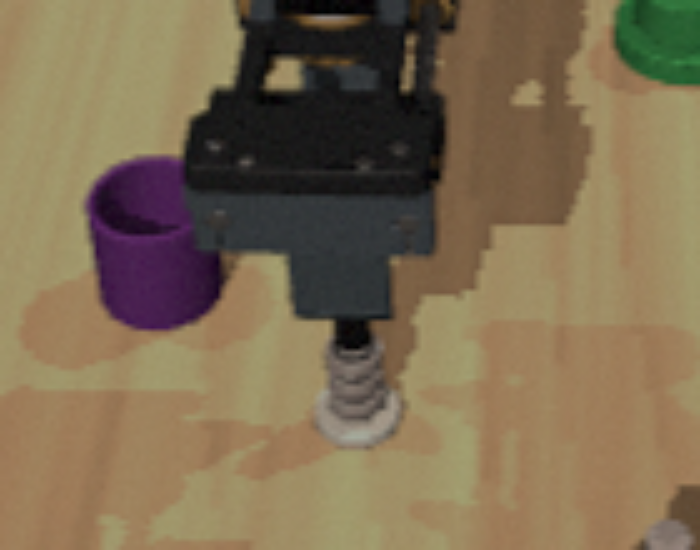

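The bearings on the rod (330–382, 340–415) confirm this is the loaded carrier, and its knob (335–372) lies between the fingers (295–392). Next I descend and grip the knob top.

Call:
drive_tool:
  grip_force: 15
  plan:
    - {"dx": 0, "dy": 0.02, "dz": 0.2, "wx": 0, "wy": 0, "wz": 0, "grip": 0.1}
    - {"dx": 0, "dy": 0.02, "dz": 0.5, "wx": 0, "wy": 0, "wz": 0, "grip": 0.1}
    - {"dx": 0, "dy": 0.02, "dz": 0.8, "wx": 0, "wy": 0, "wz": 0, "grip": 0.1}
    - {"dx": 0, "dy": 0.02, "dz": 0.87, "wx": 0, "wy": 0, "wz": 0, "grip": 0}
    - {"dx": 0, "dy": 0.02, "dz": 0.87, "wx": 0, "wy": 0, "wz": 0, "grip": -0.2}
    - {"dx": 0, "dy": 0.02, "dz": 0.87, "wx": 0, "wy": 0, "wz": 0, "grip": -0.4}
    - {"dx": 0, "dy": 0.02, "dz": 0.87, "wx": 0, "wy": 0, "wz": 0, "grip": -0.55}
    - {"dx": 0, "dy": 0.02, "dz": 0.87, "wx": 0, "wy": 0, "wz": 0, "grip": -0.7}
    - {"dx": 0, "dy": 0.02, "dz": 0.87, "wx": 0, "wy": 0, "wz": 0, "grip": -0.8}
    - {"dx": 0, "dy": 0.02, "dz": 0.87, "wx": 0, "wy": 0, "wz": 0, "grip": -0.8}

```text
time: 21.35
eef_pos: [0.6004, 0.159, 0.0523]
orientation: [[-1.0, 0.0, 0.001], [0.0, 1.0, 0.0], [-0.001, 0.0, -1.0]]
ft_force: [-0.0, -0.3, 0.3]
opening: 0.145
grip_force: 15.0
```

Call:
drive_tool:
  plan:
    - {"dx": 0, "dy": 0, "dz": -0.1, "wx": 0, "wy": 0, "wz": 0, "grip": -0.8}
    - {"dx": 0, "dy": 0, "dz": -0.5, "wx": 0, "wy": 0, "wz": 0, "grip": -0.8}
    - {"dx": 0, "dy": 0, "dz": -1.1, "wx": 0, "wy": 0, "wz": 0, "grip": -0.8}
    - {"dx": 0, "dy": -0.1, "dz": -1.8, "wx": 0, "wy": 0, "wz": 0, "grip": -0.8}
    - {"dx": 0.1, "dy": -0.5, "dz": -2.4, "wx": 0, "wy": 0, "wz": 0, "grip": -0.8}
    - {"dx": 0.4, "dy": -1.1, "dz": -2.7, "wx": 0, "wy": 0, "wz": 0, "grip": -0.8}
    - {"dx": 0.7, "dy": -1.9, "dz": -2.7, "wx": 0, "wy": 0, "wz": 0, "grip": -0.8}
    - {"dx": 0.9, "dy": -2.7, "dz": -2.7, "wx": 0, "wy": 0, "wz": 0, "grip": -0.8}
    - {"dx": 1.2, "dy": -3.5, "dz": -2.7, "wx": 0, "wy": 0, "wz": 0, "grip": -0.8}
    - {"dx": 1.4, "dy": -4.3, "dz": -2.7, "wx": 0, "wy": 0, "wz": 0, "grip": -0.8}

```text
time: 22.35
eef_pos: [0.543, -0.014, 0.1601]
orientation: [[-1.0, 0.0, -0.001], [0.0, 1.0, 0.0], [0.001, 0.0, -1.0]]
ft_force: [0.9, -0.0, -0.9]
opening: 0.147
grip_force: 15.0
```

Call:
drive_tool:
  plan:
    - {"dx": 0.3, "dy": -0.8, "dz": 0, "wx": 0, "wy": 0, "wz": 0, "grip": -0.8}
    - {"dx": 0.5, "dy": -1.6, "dz": 0, "wx": 0, "wy": 0, "wz": 0, "grip": -0.8}
    - {"dx": 0.8, "dy": -2.4, "dz": 0, "wx": 0, "wy": 0, "wz": 0, "grip": -0.8}
    - {"dx": 1.1, "dy": -3.2, "dz": 0, "wx": 0, "wy": 0, "wz": 0, "grip": -0.8}
    - {"dx": 1.4, "dy": -4.0, "dz": 0, "wx": 0, "wy": 0, "wz": 0, "grip": -0.8}
    - {"dx": 1.6, "dy": -4.7, "dz": 0, "wx": 0, "wy": 0, "wz": 0, "grip": -0.8}
    - {"dx": 1.8, "dy": -5.3, "dz": 0, "wx": 0, "wy": 0, "wz": 0, "grip": -0.8}
    - {"dx": 1.95, "dy": -5.7, "dz": 0, "wx": 0, "wy": 0, "wz": 0, "grip": -0.8}
    - {"dx": 2.0, "dy": -5.9, "dz": 0, "wx": 0, "wy": 0, "wz": 0, "grip": -0.8}
    - {"dx": 2.0, "dy": -5.9, "dz": 0, "wx": 0, "wy": 0, "wz": 0, "grip": -0.8}

```text
time: 23.35
eef_pos: [0.4639, -0.2494, 0.1599]
orientation: [[-1.0, 0.002, 0.0], [0.002, 1.0, 0.0], [-0.0, 0.0, -1.0]]
ft_force: [-0.2, 0.0, -0.7]
opening: 0.145
grip_force: 15.0
```

Run:
```python
from h import *
env.read_camera("side")
go(.464,-.249,.0715)
p,d=env.read_camera("side");cv2.imwrite("pics/side4.png",cv2.resize(p[60:180,270:410,::-1],None,fx=5,fy=5))
for n in("carrier","capsule"):
    for o in measure(n,(.464,-.249),"side"): print(n,*o)
```

```text
d [ 0.   -0.01  2.21] w [ 0.01  0.   -0.01]
carrier 207 0.55 ztop 0.1528 zmed 0.1239 circ 0.4666 -0.2415 r0.0052 mid [ 0.4654 -0.2415] allmid [ 0.4583 -0.3708] ext [0.044 0.283]
capsule 480 0.85 ztop 0.0639 zmed 0.0474 circ 0.4648 -0.2464 r0.0278 mid [ 0.4642 -0.2468] allmid [ 0.4648 -0.247 ] ext [0.051 0.056]
```

View pics/side4.png

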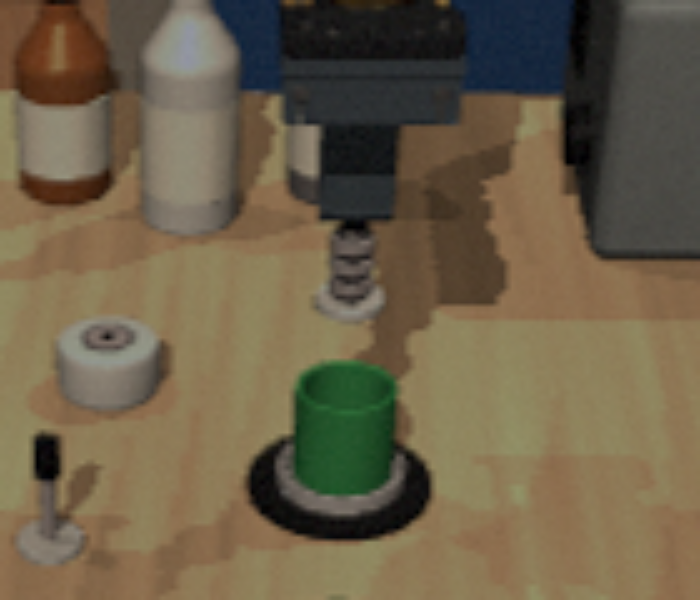

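The side crop shows the upright carrier with its foot at columns 317–386, above the capsule rim at columns 295–398. I'll convert both to world x.

Run:
```python
from h import *
k=env.calibration("side")
from scipy.optimize import brentq
def X(u,y,z): return brentq(lambda x:(lambda q:q[0]/q[2]-u)(k["K"]@(k["R"]@[x,y,z]+k["t"])),.3,.7)
for nm,a,b,z in(("foot",317,386,.108),("rim",295,398,.064),("capbase",297,393,.03),("dish",275,407,.018),("pad",248,431,.008)): print(nm,X(270+(a+b)/10-.5+.1,-.249,z))
go(.464,-.249,.0715)
```

```text
foot 0.4630145681061502
rim 0.4632380998560631
capbase 0.4622943763424566
dish 0.4637444618681634
pad 0.46403014219862726
d [ 0.01 -0.02  2.21] w [0.   0.   0.01]
```

Call:
drive_tool:
  plan:
    - {"dx": 0, "dy": 0, "dz": 0.2, "wx": 0, "wy": 0, "wz": 0, "grip": -0.8}
    - {"dx": 0, "dy": 0, "dz": 0.5, "wx": 0, "wy": 0, "wz": 0, "grip": -0.8}
    - {"dx": 0, "dy": 0, "dz": 0.8, "wx": 0, "wy": 0, "wz": 0, "grip": -0.8}
    - {"dx": 0, "dy": 0, "dz": 1.0, "wx": 0, "wy": 0, "wz": 0, "grip": -0.8}
    - {"dx": 0, "dy": 0, "dz": 1.2, "wx": 0, "wy": 0, "wz": 0, "grip": -0.8}
    - {"dx": 0, "dy": 0, "dz": 1.4, "wx": 0, "wy": 0, "wz": 0, "grip": -0.8}
    - {"dx": 0, "dy": 0, "dz": 1.6, "wx": 0, "wy": 0, "wz": 0, "grip": -0.8}
    - {"dx": 0, "dy": 0, "dz": 1.8, "wx": 0, "wy": 0, "wz": 0, "grip": -0.8}
    - {"dx": 0, "dy": 0, "dz": 2.0, "wx": 0, "wy": 0, "wz": 0, "grip": -0.8}
    - {"dx": 0, "dy": 0, "dz": 2.0, "wx": 0, "wy": 0, "wz": 0, "grip": -0.8}

```text
time: 24.65
eef_pos: [0.4634, -0.2485, 0.0787]
orientation: [[-1.0, 0.0, -0.002], [0.0, 1.0, 0.001], [0.002, 0.001, -1.0]]
ft_force: [-0.5, -0.0, -1.9]
opening: 0.139
grip_force: 15.0
```

Call:
drive_tool:
  plan:
    - {"dx": 0, "dy": 0, "dz": 0.04, "wx": 0, "wy": 0, "wz": 0, "grip": -0.8}
    - {"dx": 0, "dy": 0, "dz": 0.08, "wx": 0, "wy": 0, "wz": 0, "grip": -0.8}
    - {"dx": 0, "dy": 0, "dz": 0.12, "wx": 0, "wy": 0, "wz": 0, "grip": -0.8}
    - {"dx": 0, "dy": 0, "dz": 0.15, "wx": 0, "wy": 0, "wz": 0, "grip": -0.8}
    - {"dx": 0, "dy": 0, "dz": 0.17, "wx": 0, "wy": 0, "wz": 0, "grip": -0.8}
    - {"dx": 0, "dy": 0, "dz": 0.18, "wx": 0, "wy": 0, "wz": 0, "grip": -0.8}
    - {"dx": 0, "dy": 0, "dz": 0.18, "wx": 0, "wy": 0, "wz": 0, "grip": -0.8}
    - {"dx": 0, "dy": 0, "dz": 0.18, "wx": 0, "wy": 0, "wz": 0, "grip": -0.8}
    - {"dx": 0, "dy": 0, "dz": 0.18, "wx": 0, "wy": 0, "wz": 0, "grip": -0.8}
    - {"dx": 0, "dy": 0, "dz": 0.18, "wx": 0, "wy": 0, "wz": 0, "grip": -0.8}

```text
time: 25.65
eef_pos: [0.4642, -0.2489, 0.0727]
orientation: [[-1.0, 0.0, 0.0], [0.0, 1.0, 0.0], [-0.0, 0.0, -1.0]]
ft_force: [-0.8, -0.2, -0.6]
opening: 0.142
grip_force: 15.0
```

Call:
drive_tool:
  plan:
    - {"dx": 0, "dy": 0, "dz": 0.02, "wx": 0, "wy": 0, "wz": 0, "grip": -0.8}
    - {"dx": 0, "dy": 0, "dz": 0.03, "wx": 0, "wy": 0, "wz": 0, "grip": -0.8}
    - {"dx": 0, "dy": 0, "dz": 0.03, "wx": 0, "wy": 0, "wz": 0, "grip": -0.8}
    - {"dx": 0, "dy": 0, "dz": 0.03, "wx": 0, "wy": 0, "wz": 0, "grip": -0.6}
    - {"dx": 0, "dy": 0, "dz": 0.03, "wx": 0, "wy": 0, "wz": 0, "grip": -0.4}
    - {"dx": 0, "dy": 0, "dz": 0.03, "wx": 0, "wy": 0, "wz": 0, "grip": -0.2}
    - {"dx": 0, "dy": 0, "dz": 0.03, "wx": 0, "wy": 0, "wz": 0, "grip": -0.2}
    - {"dx": 0, "dy": 0, "dz": 0.03, "wx": 0, "wy": 0, "wz": 0, "grip": -0.2}
    - {"dx": 0, "dy": 0, "dz": 0.03, "wx": 0, "wy": 0, "wz": 0, "grip": -0.2}
    - {"dx": 0, "dy": 0, "dz": 0.03, "wx": 0, "wy": 0, "wz": 0, "grip": -0.2}

```text
time: 26.65
eef_pos: [0.4641, -0.2489, 0.0715]
orientation: [[-1.0, 0.0, -0.0], [0.0, 1.0, 0.0], [0.0, 0.0, -1.0]]
ft_force: [-0.4, 0.4, -0.4]
opening: 0.403
grip_force: 0.0
```

Call:
drive_tool:
  plan:
    - {"dx": 0, "dy": 0, "dz": -0.2, "wx": 0, "wy": 0, "wz": 0, "grip": -0.2}
    - {"dx": 0, "dy": 0, "dz": -0.6, "wx": 0, "wy": 0, "wz": 0, "grip": -0.2}
    - {"dx": 0, "dy": 0, "dz": -1.1, "wx": 0, "wy": 0, "wz": 0, "grip": -0.2}
    - {"dx": 0, "dy": 0.2, "dz": -1.5, "wx": 0, "wy": 0, "wz": 0, "grip": 0.2}
    - {"dx": 0, "dy": 0.8, "dz": -1.7, "wx": 0, "wy": 0, "wz": 0, "grip": 0.6}
    - {"dx": 0, "dy": 1.6, "dz": -1.7, "wx": 0, "wy": 0, "wz": 0, "grip": 0.9}
    - {"dx": -0.1, "dy": 2.5, "dz": -1.7, "wx": 0, "wy": 0, "wz": 0, "grip": 0.9}
    - {"dx": -0.1, "dy": 3.4, "dz": -1.7, "wx": 0, "wy": 0, "wz": 0, "grip": 0.9}
    - {"dx": -0.15, "dy": 4.0, "dz": -1.7, "wx": 0, "wy": 0, "wz": 0, "grip": 0.9}
    - {"dx": -0.15, "dy": 4.2, "dz": -1.7, "wx": 0, "wy": 0, "wz": 0, "grip": 0.9}

```text
time: 27.65
eef_pos: [0.4703, -0.079, 0.1402]
orientation: [[-1.0, -0.002, 0.001], [-0.002, 1.0, 0.0], [-0.001, 0.0, -1.0]]
ft_force: [0.2, -0.0, 0.7]
opening: 0.947
grip_force: 0.0
```

Run:
```python
from h import *
for n,q in dict(dish=(.464,-.249),capsule=(.464,-.249),carrier=(.464,-.249),cap=(.472,-.08)).items():
    for c in("top","side"):
        for o in measure(n,q,c): print(n,c,*o)
go(.4705,-.0815,.018)
p,d=env.read_camera("side");cv2.imwrite("pics/side5.png",cv2.resize(p[60:220,270:410,::-1],None,fx=3.7,fy=3.7))
```

```text
dish side 69 0.45 ztop 0.0176 zmed 0.0130 circ 0.4912 -0.1423 r0.1119 mid [ 0.4739 -0.1423] allmid [ 0.4725 -0.1423] ext [0.048 0.224]
dish side 291 0.18 ztop 0.0092 zmed 0.0071 circ 0.4672 -0.2484 r0.0488 mid [ 0.4653 -0.2419] allmid [ 0.4653 -0.2419] ext [0.093 0.084]
capsule top 159 0.71 ztop 0.0657 zmed 0.0498 circ 0.4628 -0.2504 r0.0256 mid [ 0.4631 -0.2593] allmid [ 0.4631 -0.2593] ext [0.05  0.033]
carrier top 85 0.44 ztop 0.0831 zmed 0.0580 circ 0.4595 -0.2518 r0.0036 mid [ 0.463  -0.2506] allmid [ 0.4638 -0.2541] ext [0.027 0.025]
cap side 650 0.73 ztop 0.0371 zmed 0.0182 circ 0.4708 -0.0804 r0.0248 mid [ 0.4704 -0.0804] allmid [ 0.4707 -0.1003] ext [0.07  0.108]
d [-0.01 -0.01  3.04] w [ 0. -0. -0.]
```

View pics/side5.png

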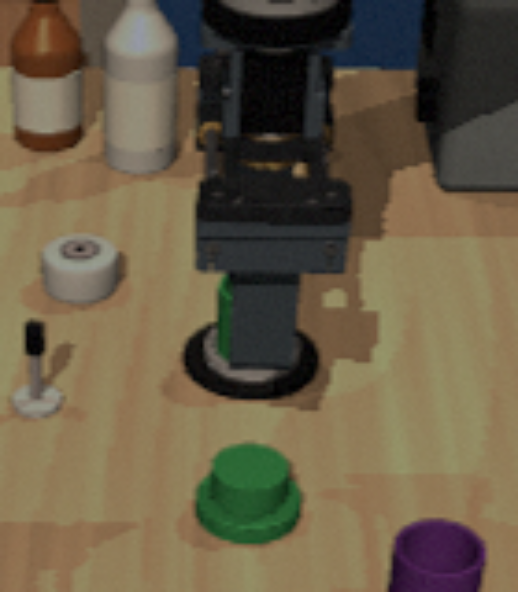

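The cap at crop (248,495) is clear under the open gripper, and the stack behind it is upright. Next I grasp the cap.

Call:
drive_tool:
  plan:
    - {"dx": 0, "dy": -0.02, "dz": 0.3, "wx": 0, "wy": 0, "wz": 0, "grip": 0.9}
    - {"dx": 0, "dy": -0.04, "dz": 0.8, "wx": 0, "wy": 0, "wz": 0, "grip": 0.9}
    - {"dx": 0, "dy": -0.04, "dz": 1.4, "wx": 0, "wy": 0, "wz": 0, "grip": 0.9}
    - {"dx": 0, "dy": -0.04, "dz": 1.9, "wx": 0, "wy": 0, "wz": 0, "grip": 0.9}
    - {"dx": 0, "dy": -0.04, "dz": 2.3, "wx": 0, "wy": 0, "wz": 0, "grip": 0.9}
    - {"dx": 0, "dy": -0.04, "dz": 2.6, "wx": 0, "wy": 0, "wz": 0, "grip": 0.9}
    - {"dx": 0, "dy": -0.04, "dz": 2.8, "wx": 0, "wy": 0, "wz": 0, "grip": 0.9}
    - {"dx": 0, "dy": -0.04, "dz": 2.9, "wx": 0, "wy": 0, "wz": 0, "grip": 0.9}
    - {"dx": 0, "dy": -0.04, "dz": 2.95, "wx": 0, "wy": 0, "wz": 0, "grip": 0.9}
    - {"dx": 0, "dy": -0.04, "dz": 2.95, "wx": 0, "wy": 0, "wz": 0, "grip": 0.9}

```text
time: 29.5
eef_pos: [0.4704, -0.0825, 0.0217]
orientation: [[-1.0, 0.0, 0.0], [0.0, 1.0, 0.0], [-0.0, 0.0, -1.0]]
ft_force: [0.8, 0.3, 0.2]
opening: 0.952
grip_force: 0.0
```

Call:
drive_tool:
  grip_force: 12
  plan:
    - {"dx": 0, "dy": 0, "dz": 0.06, "wx": 0, "wy": 0, "wz": 0, "grip": 0.9}
    - {"dx": 0, "dy": 0, "dz": 0.06, "wx": 0, "wy": 0, "wz": 0, "grip": 0.7}
    - {"dx": 0, "dy": 0, "dz": 0.06, "wx": 0, "wy": 0, "wz": 0, "grip": 0.5}
    - {"dx": 0, "dy": 0, "dz": 0.06, "wx": 0, "wy": 0, "wz": 0, "grip": 0.35}
    - {"dx": 0, "dy": 0, "dz": 0.06, "wx": 0, "wy": 0, "wz": 0, "grip": 0.2}
    - {"dx": 0, "dy": 0, "dz": 0.06, "wx": 0, "wy": 0, "wz": 0, "grip": 0.1}
    - {"dx": 0, "dy": 0, "dz": 0.06, "wx": 0, "wy": 0, "wz": 0, "grip": 0}
    - {"dx": 0, "dy": 0, "dz": 0.06, "wx": 0, "wy": 0, "wz": 0, "grip": -0.1}
    - {"dx": 0, "dy": 0, "dz": 0.06, "wx": 0, "wy": 0, "wz": 0, "grip": -0.1}
    - {"dx": 0, "dy": 0, "dz": 0.06, "wx": 0, "wy": 0, "wz": 0, "grip": -0.1}

```text
time: 30.5
eef_pos: [0.4702, -0.0825, 0.0192]
orientation: [[-1.0, 0.0, 0.0], [0.0, 1.0, 0.0], [-0.0, 0.0, -1.0]]
ft_force: [0.7, 0.8, 0.5]
opening: 0.515
grip_force: 12.0
```

Call:
drive_tool:
  plan:
    - {"dx": 0, "dy": 0, "dz": -0.1, "wx": 0, "wy": 0, "wz": 0, "grip": -0.1}
    - {"dx": 0, "dy": 0, "dz": -0.5, "wx": 0, "wy": 0, "wz": 0, "grip": -0.1}
    - {"dx": 0, "dy": 0, "dz": -1.0, "wx": 0, "wy": 0, "wz": 0, "grip": -0.1}
    - {"dx": 0, "dy": 0, "dz": -1.6, "wx": 0, "wy": 0, "wz": 0, "grip": -0.1}
    - {"dx": 0, "dy": 0, "dz": -2.2, "wx": 0, "wy": 0, "wz": 0, "grip": -0.1}
    - {"dx": 0, "dy": 0, "dz": -2.7, "wx": 0, "wy": 0, "wz": 0, "grip": -0.1}
    - {"dx": 0, "dy": 0, "dz": -3.0, "wx": 0, "wy": 0, "wz": 0, "grip": -0.1}
    - {"dx": 0, "dy": -0.2, "dz": -3.1, "wx": 0, "wy": 0, "wz": 0, "grip": -0.1}
    - {"dx": 0.05, "dy": -0.7, "dz": -3.1, "wx": 0, "wy": 0, "wz": 0, "grip": -0.1}
    - {"dx": 0.1, "dy": -1.3, "dz": -3.1, "wx": 0, "wy": 0, "wz": 0, "grip": -0.1}

```text
time: 31.5
eef_pos: [0.4657, -0.1349, 0.1428]
orientation: [[-1.0, -0.001, -0.001], [-0.001, 1.0, 0.0], [0.001, 0.0, -1.0]]
ft_force: [0.1, -0.6, -0.3]
opening: 0.517
grip_force: 12.0
```

Run:
```python
from h import *
go(.464,-.249,.14)
```

```text
d [ 0.05 -2.85  0.07] w [ 0.   -0.01  0.01]
```

Call:
drive_tool:
  plan:
    - {"dx": 0, "dy": -0.5, "dz": 0, "wx": 0, "wy": 0, "wz": 0, "grip": -0.1}
    - {"dx": 0.02, "dy": -1.1, "dz": 0, "wx": 0, "wy": 0, "wz": 0, "grip": -0.1}
    - {"dx": 0.05, "dy": -1.8, "dz": 0, "wx": 0, "wy": 0, "wz": 0, "grip": -0.1}
    - {"dx": 0.05, "dy": -2.4, "dz": 0, "wx": 0, "wy": 0, "wz": 0, "grip": -0.1}
    - {"dx": 0.05, "dy": -2.75, "dz": 0, "wx": 0, "wy": 0, "wz": 0, "grip": -0.1}
    - {"dx": 0.05, "dy": -2.85, "dz": 0, "wx": 0, "wy": 0, "wz": 0, "grip": -0.1}
    - {"dx": 0.05, "dy": -2.85, "dz": 0.2, "wx": 0, "wy": 0, "wz": 0, "grip": -0.1}
    - {"dx": 0.05, "dy": -2.85, "dz": 0.4, "wx": 0, "wy": 0, "wz": 0, "grip": -0.1}
    - {"dx": 0.05, "dy": -2.85, "dz": 0.6, "wx": 0, "wy": 0, "wz": 0, "grip": -0.1}
    - {"dx": 0.05, "dy": -2.85, "dz": 0.6, "wx": 0, "wy": 0, "wz": 0, "grip": -0.1}

```text
time: 32.5
eef_pos: [0.4631, -0.2472, 0.1175]
orientation: [[-1.0, -0.001, -0.003], [-0.001, 1.0, 0.002], [0.003, 0.002, -1.0]]
ft_force: [0.5, -0.2, -0.8]
opening: 0.518
grip_force: 12.0
```

Run:
```python
from h import *
env.read_camera("side");go(.464,-.249,.0735)
p,d=env.read_camera("side");cv2.imwrite("pics/side6.png",cv2.resize(p[60:180,270:410,::-1],None,fx=5,fy=5))
for n in("cap","capsule"):
    for o in measure(n,(.464,-.249),"side"): print(n,*o)
```

```text
d [-0.01 -0.04  1.12] w [ 0.01 -0.02  0.01]
cap 287 0.59 ztop 0.1353 zmed 0.1123 circ 0.4689 -0.2351 r0.0265 mid [ 0.4656 -0.2327] allmid [ 0.4578 -0.3501] ext [0.079 0.281]
capsule 440 0.85 ztop 0.0635 zmed 0.0434 circ 0.4643 -0.2448 r0.0262 mid [ 0.4645 -0.2427] allmid [ 0.4628 -0.258 ] ext [0.057 0.089]
```

View pics/side6.png

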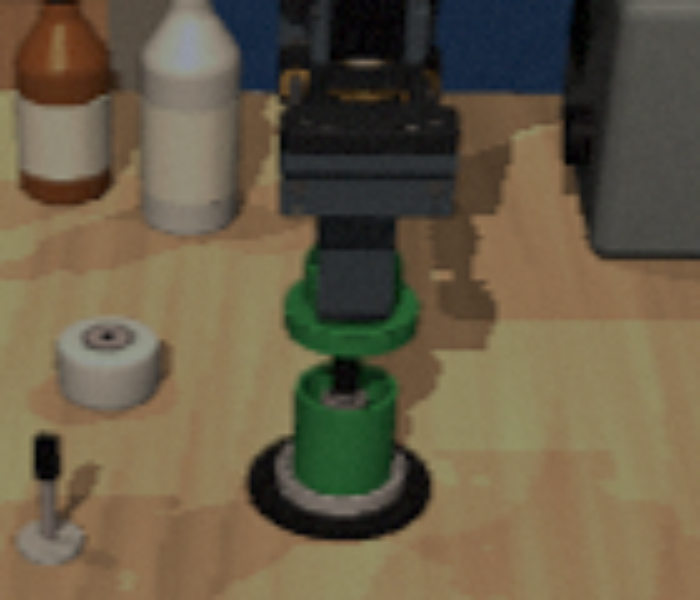

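The skirt (285–420) sits over the rim (295–398) with the knob at column 345, aligned once perspective is allowed for. I'll lower slowly.

Call:
drive_tool:
  plan:
    - {"dx": -0.01, "dy": -0.02, "dz": 0.15, "wx": 0, "wy": 0, "wz": 0, "grip": -0.1}
    - {"dx": -0.01, "dy": -0.02, "dz": 0.3, "wx": 0, "wy": 0, "wz": 0, "grip": -0.1}
    - {"dx": -0.01, "dy": -0.02, "dz": 0.45, "wx": 0, "wy": 0, "wz": 0, "grip": -0.1}
    - {"dx": -0.01, "dy": -0.02, "dz": 0.6, "wx": 0, "wy": 0, "wz": 0, "grip": -0.1}
    - {"dx": -0.01, "dy": -0.02, "dz": 0.7, "wx": 0, "wy": 0, "wz": 0, "grip": -0.1}
    - {"dx": -0.01, "dy": -0.02, "dz": 0.8, "wx": 0, "wy": 0, "wz": 0, "grip": -0.1}
    - {"dx": -0.01, "dy": -0.02, "dz": 0.9, "wx": 0, "wy": 0, "wz": 0, "grip": -0.1}
    - {"dx": -0.01, "dy": -0.02, "dz": 0.97, "wx": 0, "wy": 0, "wz": 0, "grip": -0.1}
    - {"dx": -0.01, "dy": -0.02, "dz": 1.0, "wx": 0, "wy": 0, "wz": 0, "grip": -0.1}
    - {"dx": -0.01, "dy": -0.02, "dz": 1.0, "wx": 0, "wy": 0, "wz": 0, "grip": -0.1}

```text
time: 33.8
eef_pos: [0.4645, -0.2493, 0.079]
orientation: [[-1.0, 0.0, -0.0], [0.0, 1.0, 0.0], [0.0, 0.0, -1.0]]
ft_force: [-0.6, 0.4, -1.2]
opening: 0.516
grip_force: 12.0
```

Call:
drive_tool:
  plan:
    - {"dx": 0, "dy": 0.01, "dz": 0.03, "wx": 0, "wy": 0, "wz": 0, "grip": -0.1}
    - {"dx": 0, "dy": 0.01, "dz": 0.06, "wx": 0, "wy": 0, "wz": 0, "grip": -0.1}
    - {"dx": 0, "dy": 0.01, "dz": 0.09, "wx": 0, "wy": 0, "wz": 0, "grip": -0.1}
    - {"dx": 0, "dy": 0.01, "dz": 0.11, "wx": 0, "wy": 0, "wz": 0, "grip": -0.1}
    - {"dx": 0, "dy": 0.01, "dz": 0.13, "wx": 0, "wy": 0, "wz": 0, "grip": -0.1}
    - {"dx": 0, "dy": 0.01, "dz": 0.14, "wx": 0, "wy": 0, "wz": 0, "grip": -0.1}
    - {"dx": 0, "dy": 0.01, "dz": 0.14, "wx": 0, "wy": 0, "wz": 0, "grip": -0.1}
    - {"dx": 0, "dy": 0.01, "dz": 0.14, "wx": 0, "wy": 0, "wz": 0, "grip": -0.1}
    - {"dx": 0, "dy": 0.01, "dz": 0.14, "wx": 0, "wy": 0, "wz": 0, "grip": -0.1}
    - {"dx": 0, "dy": 0.01, "dz": 0.14, "wx": 0, "wy": 0, "wz": 0, "grip": -0.1}

```text
time: 34.8
eef_pos: [0.4645, -0.2489, 0.0735]
orientation: [[-1.0, 0.0, 0.0], [0.0, 1.0, 0.0], [-0.0, 0.0, -1.0]]
ft_force: [-0.7, -0.3, -0.6]
opening: 0.512
grip_force: 12.0
```

Now at the seated height within 0.3 mm, so I'll release gently and retreat straight up.

Call:
drive_tool:
  plan:
    - {"dx": 0, "dy": 0, "dz": 0.01, "wx": 0, "wy": 0, "wz": 0, "grip": -0.1}
    - {"dx": 0, "dy": 0, "dz": 0.01, "wx": 0, "wy": 0, "wz": 0, "grip": 0.1}
    - {"dx": 0, "dy": 0, "dz": 0.01, "wx": 0, "wy": 0, "wz": 0, "grip": 0.3}
    - {"dx": 0, "dy": 0, "dz": 0.01, "wx": 0, "wy": 0, "wz": 0, "grip": 0.5}
    - {"dx": 0, "dy": 0, "dz": 0.01, "wx": 0, "wy": 0, "wz": 0, "grip": 0.6}
    - {"dx": 0, "dy": 0, "dz": 0.01, "wx": 0, "wy": 0, "wz": 0, "grip": 0.6}
    - {"dx": 0, "dy": 0, "dz": 0.01, "wx": 0, "wy": 0, "wz": 0, "grip": 0.6}
    - {"dx": 0, "dy": 0, "dz": 0.01, "wx": 0, "wy": 0, "wz": 0, "grip": 0.6}
    - {"dx": 0, "dy": 0, "dz": 0.01, "wx": 0, "wy": 0, "wz": 0, "grip": 0.6}
    - {"dx": 0, "dy": 0, "dz": 0.01, "wx": 0, "wy": 0, "wz": 0, "grip": 0.6}

```text
time: 35.8
eef_pos: [0.4645, -0.2489, 0.0731]
orientation: [[-1.0, 0.0, 0.0], [0.0, 1.0, 0.0], [-0.0, 0.0, -1.0]]
ft_force: [0.4, 0.3, -0.8]
opening: 0.798
grip_force: 0.0
```

Call:
drive_tool:
  plan:
    - {"dx": 0, "dy": 0, "dz": -0.2, "wx": 0, "wy": 0, "wz": 0, "grip": 0.6}
    - {"dx": 0, "dy": 0, "dz": -0.6, "wx": 0, "wy": 0, "wz": 0, "grip": 0.6}
    - {"dx": 0, "dy": 0, "dz": -1.2, "wx": 0, "wy": 0, "wz": 0, "grip": 0.6}
    - {"dx": 0, "dy": 0, "dz": -1.8, "wx": 0, "wy": 0, "wz": 0, "grip": 0.6}
    - {"dx": 0, "dy": 0.5, "dz": -2.3, "wx": 0, "wy": 0, "wz": 0, "grip": 0.6}
    - {"dx": 0, "dy": 1.3, "dz": -2.5, "wx": 0, "wy": 0, "wz": 0, "grip": 0.6}
    - {"dx": 0, "dy": 2.3, "dz": -2.5, "wx": 0, "wy": 0, "wz": 0, "grip": 0.6}
    - {"dx": 0, "dy": 3.4, "dz": -2.5, "wx": 0, "wy": 0, "wz": 0, "grip": 0.6}
    - {"dx": 0, "dy": 4.5, "dz": -2.5, "wx": 0, "wy": 0, "wz": 0, "grip": 0.6}
    - {"dx": 0, "dy": 5.5, "dz": -2.5, "wx": 0, "wy": 0, "wz": 0, "grip": 0.6}

```text
time: 36.8
eef_pos: [0.4644, -0.0271, 0.1739]
orientation: [[-1.0, 0.0, 0.001], [0.0, 1.0, 0.0], [-0.001, 0.0, -1.0]]
ft_force: [0.6, -0.4, -0.3]
opening: 0.798
grip_force: 0.0
```

Run:
```python
from h import *
for c in("top","side"):
    for o in measure("cap",(.464,-.249),c): print(c,*o)
p,d=env.read_camera("side");cv2.imwrite("pics/side7.png",cv2.resize(p[60:200,200:410,::-1],None,fx=3.8,fy=3.8))
```

```text
top 652 0.88 ztop 0.0929 zmed 0.0870 circ 0.4641 -0.2499 r0.0238 mid [ 0.464  -0.2502] allmid [ 0.4617 -0.2578] ext [0.067 0.08 ]
side 110 0.66 ztop 0.0826 zmed 0.0675 circ 0.4848 -0.1507 r0.0863 mid [ 0.4814 -0.1507] allmid [ 0.4857 -0.1639] ext [0.025 0.199]
```

View pics/side7.png

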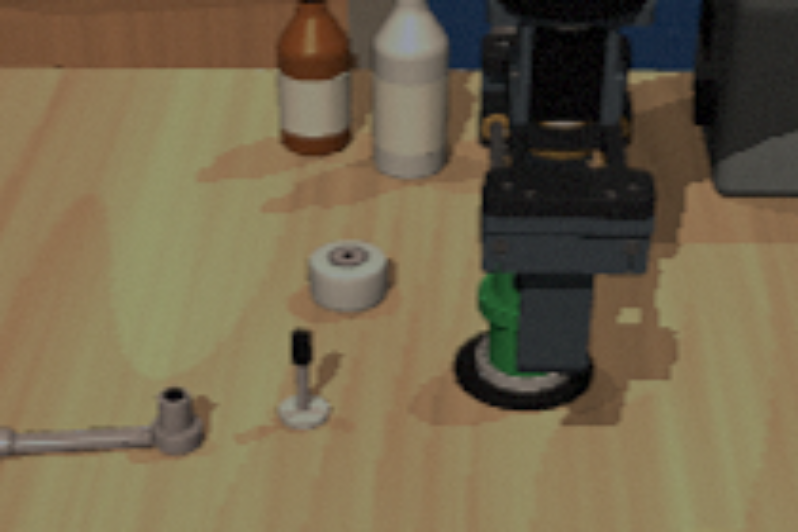

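The cap's top is level at about 90 mm, which is its seated height, with its centre at (0.464, -0.250). The stack stands on the pad (crop 525,365), and the empty carrier, wheel and wrench are where they were.

```bash
python3 -c "
from workcell import env
print(env.finish_job())"
```

```text
the job is handed in; nothing more can be done
None
```

The dish, green capsule, loaded carrier and cap are stacked on the pad in that order and released, the bystanders were not touched, and the job was handed in at about 37 s; no verdict came back.

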